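# Change over the instrument trays

## Robot

A 7-joint arm with a two-finger parallel gripper is mounted at the origin on the work surface. World frame = base frame: x ahead of the robot, y to its left, z up, the work surface at z = 0. Lengths are in m, angles in rad, forces in N, time in s.
With the tool pointing down it reaches from about 0.4 to 0.875 m from the base axis. Payload 6.5 kg.
Tool frame: the origin (TCP) lies on the centre line of the jaws, within the pads' length; the fingertips stand 19 mm ahead of it and the grasp point (between the pads) is the TCP; z points along the fingers, y is the line along which they close (so a half turn about z gives the same grasp; the last joint's range is limited). The gripper opens to 85 mm and grips with 20 to 120 N. Pads are 22 mm wide; open, the fingers measure 114 mm over their backs; the gripper's body (76 mm by 85 mm) begins 54 mm behind the grasp point. The pads swing forward as they close: fully open they stand 13 mm farther back than shut.
Start: joints at [1.146, 0.536, -0.004, 1.538, 0.003, 1.067, -0.071], TCP at [0.228, -0.609, 0.25] pointing down, gripper open.
Joint ranges: [-2.7, 2.7], [-0.37, 2.16], [-1.27, 1.26], [0.24, 2.4], [-1.31, 4.45], [0.19, 1.91], [-2.76, 2.76]. Speed limits (rad/s): [2.39, 2.39, 3.14, 3.14, 3.14, 3.14, 3.14].

## Interface

Orientations are given as [roll, pitch, yaw] about the fixed x, y, z axes, in that order (R = Rz(yaw) Ry(pitch) Rx(roll)).
In Python, from cell import manip, eyes gives the robot as it stands. Calls block until the motion is done:
- manip.move_ptp(position, orientation): joint-space move of the TCP to a pose.
- manip.move_l(position, v=0.15, ori=None, f_stop=None): straight line of the TCP; ori=None keeps the orientation; v is the mean speed in m/s. With f_stop (N) it stops when the force on the tool has changed by that much, and returns True; else False.
- manip.movej(angles): joint-space move.
- manip.grip(opening, effort=None): opening from 0.0 (shut) to 1.0 (fully open); effort is the grip in N (None keeps the last); returns when the fingers have stopped.
- manip.wait(seconds).
- manip.ik(position, orientation): joint angles nearest the present ones, or None.
- eyes.camera(name): name is "scene" or "top"; returns the picture (420x560x3 uint8, red, green, blue); there is no depth.
- eyes.calibration(name): a dict with "K" (3x3 intrinsics, pixels), "eye" and "orientation" of the camera in the world. Camera axes: x right, y down, z forward; pixel columns grow to the right and rows downward; lengths in m; the calibration is good to about 2 mm. A picture is of the moment at which its call begins. calibration takes no time and is no camera call.
A pose or a line that the arm cannot do raises manip.Unreachable and nothing moves.
- manip.hand_in(): hands the job in; it is judged then, once.
Readings, each from a call of its own:
- manip.current_time_s(): time.
- manip.current_joints(): joint angles.
- manip.current_joint_velocities(): joint speeds.
- manip.current_joint_torque(): joint torques, N m.
- manip.current_ee_pos(): TCP position.
- manip.current_orientation(): TCP orientation.
- manip.current_force(): force on the tool from outside, world axes, zero at the start.
- manip.current_moment(): the same for the moment, N m.
- manip.current_opening(): opening from 0.0 (shut) to 1.0 (fully open).
- manip.current_grasp_force(): force on a finger pad.
Only numpy, scipy, OpenCV 4.12 (cv2) and the standard library are available. Lean on these libraries where they do the work, as an engineer would, in place of code of your own. Each camera call takes 0.05 s, during which the arm holds its last target. There are 200 camera calls.

## Task

Change over the instrument trays with a fingertip, gripping and lifting nothing: first push the used tray with the orange lip, which was left part-way out, fully home into its rack. Then hook a fingertip behind the blue lip of the clean tray, draw it out along its rails all the way to its stop, and let go. Push and pull gently, keep the used tray shut and the instruments in their trays, and leave everything else on the bench where it is.

Things in the scene. Friction and masses are not known exactly. Their poses are not given: they have to be found in the camera images.
- used_rack: rack of the used tray: black sheet-steel rack, 200 deep (x) x 160 wide (y) x 62 high mm, fixed to the bench. Origin: centre of its underside. x points into the rack; the tray comes out along -x. With the tray home its front still sticks out: the lip's front face is 170 mm before the origin, and 62 mm behind the lip are open from above.
- used_tray (a joint): used tray, orange lip: steel tray 250 x 132 mm on level rails, floor top 12 mm above the bench, sides up to 30 mm. Behind the lip an empty bay 68 mm long, to a low bead (22 mm above the bench); instruments lie behind the bead. Value in m: 0 = fully home, 0.12 = out against its stop; starts 0.06 to 0.095 out. About 1.5 N of friction; stays where left.
- used_lip (a point): middle of the top edge of the orange lip at the tray's front: upright, 8 mm thick, 132 mm wide, from the tray floor (12 mm) to 52 mm above the bench. Moves with the tray; axes as the rack's: x into the rack (towards the tray's back), y along the lip, z up.
- clean_rack: rack of the clean tray: black sheet-steel rack, 200 deep (x) x 160 wide (y) x 62 high mm, fixed to the bench. Origin: centre of its underside. x points into the rack; the tray comes out along -x. With the tray home its front still sticks out: the lip's front face is 170 mm before the origin, and 62 mm behind the lip are open from above.
- clean_tray (a joint): clean tray, blue lip: steel tray 250 x 132 mm on level rails, floor top 12 mm above the bench, sides up to 30 mm. Behind the lip an empty bay 68 mm long, to a low bead (22 mm above the bench); instruments lie behind the bead. Value in m: 0 = fully home, 0.12 = out against its stop; starts 0 to 0.012 out. About 1.5 N of friction; stays where left.
- clean_lip (a point): middle of the top edge of the blue lip at the tray's front: upright, 8 mm thick, 132 mm wide, from the tray floor (12 mm) to 52 mm above the bench. Moves with the tray; axes as the rack's: x into the rack (towards the tray's back), y along the lip, z up.
- used_clippers_mid (a point): clippers with red grip, 85 x 16 x 11 mm, loose in the used tray; point: its centre
- used_tweezers_mid (a point): steel tweezers 90 x 12 x 9 mm, loose in the used tray; point: its centre
- clean_tweezers_mid (a point): steel tweezers 90 x 12 x 9 mm, loose in the clean tray, hidden under the rack roof at first; point: its centre
- clean_scaler_mid (a point): scaler with green grip, 83 x 10 x 10 mm, loose in the clean tray, hidden under the rack roof at first; point: its centre
- jar_mid (a point): small amber jar with white label and cap, 48 mm wide, 55 mm high, loose on the roof of the used rack, near its middle; point: its centre
- bottle_mid (a point): white bottle with blue cap, 60 mm wide, 170 mm high, loose on the bench to the left; point: its centre
- bowl_mid (a point): steel bowl, 110 mm wide, 35 mm high, loose on the bench to the right; point: its centre
- mug_mid (a point): blue mug, 80 mm wide, 90 mm high, loose on the bench to the right; point: its centre

How it is judged:
By the outcome, as a careful person would: the job done as asked, in the order asked, and still so for the second after the job is handed in, with the robot touching nothing.
It also fails if it takes over 54 s, if anything falls off the work surface, if the arm or the gripper's body presses on something with over 40 N, if the wrist force passes 120 N, or if a joint passes its speed limit or range.

## Working session

There is one attempt and no reset: what is moved stays moved. The work goes in short steps, each a Python script; the robot and the scene stay as the last script left them, time stands still between calls to the robot, and variables do not carry over. Pictures are saved under pics/ and viewed, at most 10 in all, crops included, and the job is handed in when it is done.

```bash
mkdir -p pics
python3 - <<'E'
from cell import manip, eyes
import cv2,numpy as np
for n in("scene","top"):
    im=eyes.camera(n); np.save(n+".npy",im); cv2.imwrite(f"pics/{n}0.png",im[:,:,::-1])
    print(n,eyes.calibration(n))
print(manip.current_time_s(),manip.current_orientation())
E
```

```text
scene {'K': array([[386.08498956,   0.        , 280.57904836],
       [  0.        , 386.08498956, 218.13629075],
       [  0.        ,   0.        ,   1.        ]]), 'eye': array([ 1.15845076, -0.23285655,  0.8993061 ]), 'orientation': array([-2.47658292,  0.01137586,  1.19048856])}
top {'K': array([[402.5662464 ,   0.        , 281.16904897],
       [  0.        , 402.5662464 , 210.71481861],
       [  0.        ,   0.        ,   1.        ]]), 'eye': array([0.48493957, 0.00330797, 1.1184626 ]), 'orientation': array([-3.04647469, -0.01759468, -1.54300261])}
0.1 [-3.14001962e+00  1.05381482e-04  3.58817511e-01]
```

View pics/scene0.png

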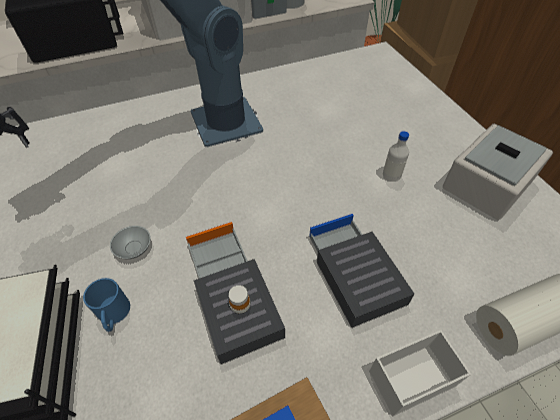

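View pics/top0.png

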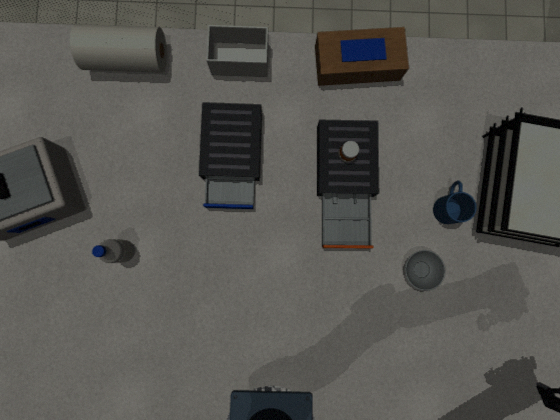

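The scene view shows the orange lip around (211,233) and the blue lip around (332,225). In the top view they lie at (347,246) and (230,207), with both racks dark behind them. The jar is at (350,150), and the bottle, bowl and mug stand clear of both trays. Next I'll triangulate the lips from both views and get the rack axes.

```bash
cat > h.py <<'E'
from cell import manip, eyes
import cv2,numpy as np
from scipy.spatial.transform import Rotation as R
def ray(n,uv):
    c=eyes.calibration(n); d=R.from_euler('xyz',c['orientation']).as_matrix()@np.linalg.inv(c['K'])@np.array([uv[0],uv[1],1.])
    return np.array(c['eye']),d
def plane(n,uv,z):
    e,d=ray(n,uv); return e+d*(z-e[2])/d[2]
def tri(a,b):
    (e,d),(f,g)=ray('top',a),ray('scene',b)
    s=np.linalg.lstsq(np.c_[d,-g],f-e,rcond=None)[0]; p,q=e+s[0]*d,f+s[1]*g
    return (p+q)/2,np.linalg.norm(p-q)
def mask(im,col):
    h=cv2.cvtColor(im,cv2.COLOR_RGB2HSV)
    lo,hi=((5,150,90),(22,255,255)) if col=='orange' else ((105,150,60),(125,255,255))
    return cv2.inRange(h,lo,hi)
ROI={('top','orange'):(310,235,385,260),('top','blue'):(190,190,270,260),('scene','orange'):(170,190,250,260),('scene','blue'):(295,190,370,260)}
def lip(n,im,col,roi=None):
    x0,y0,x1,y1=roi or ROI[n,col]; m=mask(im,col)[y0:y1,x0:x1]
    ys,xs=np.nonzero(m); P=np.c_[xs+x0,ys+y0].astype(float)
    return P
E
python3 - <<'E'
from h import *
T,S=np.load('top.npy'),np.load('scene.npy')
for c in('orange','blue'):
    P=lip('top',T,c);Q=lip('scene',S,c)
    print(c,len(P),P.min(0),P.max(0),len(Q),Q.min(0),Q.max(0))
    bt=cv2.boxPoints(cv2.minAreaRect(P.astype(np.float32))); bs=cv2.boxPoints(cv2.minAreaRect(Q.astype(np.float32)))
    print('top rect',bt.round(1).tolist(),'scene hull',cv2.approxPolyDP(cv2.convexHull(Q.astype(np.int32)),2,True)[:,0].tolist())
    # top edge of scene mask: lowest row per column
    cols=np.unique(Q[:,0]); up=np.array([[u,Q[Q[:,0]==u,1].min()-.5] for u in cols])
    # centre-based triangulation on the top edge
    vx,vy,x,y=cv2.fitLine(P.astype(np.float32),cv2.DIST_HUBER,0,.01,.01).ravel()
    mx=(P[:,0].min()+P[:,0].max())/2; 
    a=[P[:,0].min()-.5,0];b=[P[:,0].max()+.5,0]
    for q in(a,b): q[1]=y+vy/vx*(q[0]-x)
    w=[plane('top',q,.052) for q in(a,b)]
    d=w[1]-w[0]; print('ends@.052',np.round(w,4).tolist(),'len',np.linalg.norm(d).round(4),'xaxis yaw',np.degrees(np.arctan2(d[0],-d[1])).round(2),'mid',((w[0]+w[1])/2).round(4))
    # rows visible: extents
    f=np.polyfit(up[3:-3,0],up[3:-3,1],1)
    sL=[cols[0]-.5,np.polyval(f,cols[0]-.5)];sR=[cols[-1]+.5,np.polyval(f,cols[-1]+.5)]
    for aa in(a,b):
        for ss in(sL,sR): print('  tri',*[np.round(v,4) for v in tri(aa,ss)])
# rack roof: dark contours in top
g=cv2.cvtColor(T,cv2.COLOR_RGB2GRAY); m=cv2.morphologyEx(cv2.inRange(g,0,62),cv2.MORPH_CLOSE,np.ones((9,9)))
for k,(x0,y0,x1,y1) in {'used':(308,112,390,200),'clean':(192,95,272,184)}.items():
    cs,_=cv2.findContours(m[y0:y1,x0:x1],0,1); c=max(cs,key=cv2.contourArea)+[x0,y0]
    b=cv2.boxPoints(cv2.minAreaRect(c)); w=np.array([plane('top',q,.062) for q in b]); print(k,b.round(1).tolist(),w.mean(0).round(4))
    for i in range(4):
        d=w[(i+1)%4]-w[i]; print('  ',np.linalg.norm(d).round(4),np.degrees(np.arctan2(d[1],d[0])).round(1))
E
```

```text
orange 119 [324. 245.] [372. 247.] 474 [186. 222.] [232. 245.]
top rect [[324.0, 245.0], [372.0, 245.0], [372.0, 247.0], [324.0, 247.0]] scene hull [[232, 224], [231, 232], [192, 245], [186, 238], [230, 222]]
ends@.052 [[0.4977, -0.1271, 0.052], [0.4999, -0.2572, 0.052]] len 0.1301 xaxis yaw 0.96 mid [ 0.4988 -0.1922  0.052 ]
  tri [ 0.4906 -0.1941  0.0233] 0.1268
  tri [ 0.4983 -0.1248  0.0551] 0.004
  tri [ 0.5    -0.2565  0.0529] 0.001
  tri [ 0.5232 -0.1831  0.1298] 0.1178
blue 108 [204. 204.] [252. 206.] 368 [310. 214.] [352. 235.]
top rect [[204.0, 204.0], [252.0, 204.0], [252.0, 206.0], [204.0, 206.0]] scene hull [[352, 214], [350, 223], [315, 235], [310, 234], [312, 227]]
ends@.052 [[0.5971, 0.1941, 0.052], [0.5991, 0.0641, 0.052]] len 0.13 xaxis yaw 0.87 mid [0.5981 0.1291 0.052 ]
  tri [0.5855 0.1384 0.0239] 0.1225
  tri [0.598  0.1961 0.0519] 0.0043
  tri [0.5992 0.0646 0.0531] 0.0014
  tri [0.621  0.1095 0.1238] 0.1147
used [[317.0, 120.0], [378.0, 120.0], [378.0, 199.0], [317.0, 199.0]] [ 0.7302 -0.1863  0.062 ]
   0.1654 -88.1
   0.2154 -179.7
   0.1623 91.7
   0.2148 1.1
clean [[198.10000610351562, 182.6999969482422], [200.8000030517578, 101.69999694824219], [264.0, 103.80000305175781], [261.29998779296875, 184.8000030517578]] [0.7644 0.1265 0.062 ]
   0.2209 0.8
   0.1703 -90.0
   0.2213 180.0
   0.167 89.8
```

The orange lip's top is triangulated at about (0.499, -0.192, 0.053), and the tray is roughly 0.07 out. The blue lip is at about (0.599, 0.129, 0.052). Both rack axes have a yaw of about 1°. I'll push the used tray home with the fingers shut.

Run:
```python
from h import *
O=[np.pi,0,0.015]; Y=-.192
def st(s): print(s,round(manip.current_time_s(),2),np.round(manip.current_ee_pos(),4),np.round(manip.current_force(),1))
manip.grip(0.0,20)
manip.move_ptp([.445,Y,.16],O); st('above')
manip.move_l([.445,Y,.047],v=.12,f_stop=8); st('down')
r=manip.move_l([.478,Y,.047],v=.05,f_stop=6); st(r)
r=manip.move_l([.600,Y+.0018,.047],v=.045,f_stop=8); st(r)
im=eyes.camera('top'); cv2.imwrite('pics/t1.png',im[90:290,170:410,::-1].repeat(2,0).repeat(2,1))
```

```text
above 2.61 [ 0.4451 -0.1931  0.1602] [-0.3 -0.4  0.1]
down 3.7 [ 0.4455 -0.1922  0.0475] [ 0.5  0.  -0.5]
False 4.51 [ 0.4776 -0.192   0.0469] [-1.  -0.1 -0.5]
True 6.21 [ 0.5591 -0.1906  0.0464] [ 0.2  0.5 -0.6]
```

View pics/t1.png

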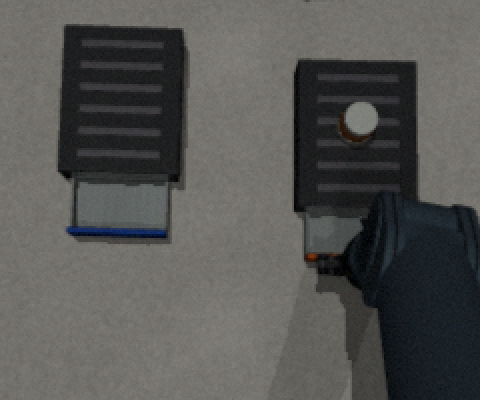

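The used lip is now at about (325,218) in the full picture, next to the rack, and the jar hasn't moved. I'll press once more slowly to make sure it is home, then back off and check.

Run:
```python
from h import *
O=[np.pi,0,0.015]
def st(s): print(s,round(manip.current_time_s(),2),np.round(manip.current_ee_pos(),4),np.round(manip.current_force(),1))
p=manip.current_ee_pos()
r=manip.move_l([p[0]+.03,p[1],.047],v=.02,f_stop=10); st(r)
p=manip.current_ee_pos()
manip.move_l([p[0]-.04,p[1],.047],v=.1); manip.move_l([p[0]-.04,p[1],.16],v=.2)
manip.move_ptp([.50,.0,.18],O); st('mid')
T,S=eyes.camera('top'),eyes.camera('scene')
cv2.imwrite('pics/t2.png',np.hstack([T[90:290,170:410],S[190:390,170:430]])[:,:,::-1])
for c,roi in(('orange',(310,205,385,260)),('blue',None)):
    P=lip('top',T,c,roi);print(c,len(P),P.min(0),P.max(0),plane('top',P.mean(0),.052).round(4))
```

```text
True 6.78 [ 0.559  -0.1905  0.0454] [0.2 0.  0. ]
mid 8.82 [ 0.4999 -0.0017  0.1793] [-0.  -0.8  0.1]
orange 116 [324. 217.] [372. 219.] [ 0.5738 -0.1971  0.052 ]
blue 114 [204. 203.] [252. 206.] [0.5981 0.1305 0.052 ]
```

View pics/t2.png

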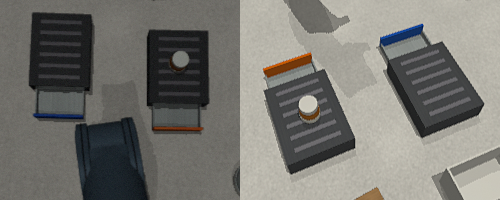

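The used tray is home: the orange lip moved to row 218 (x≈0.574), and a second 10 N press didn't shift it. The blue lip at row 205 hasn't moved, and the jar is still in place. Next I'll hook the clean tray.

Run:
```python
from h import *
O=[np.pi,0,0.015]; Y=.129
def st(s): print(s,round(manip.current_time_s(),2),np.round(manip.current_ee_pos(),4),np.round(manip.current_force(),1))
manip.move_ptp([.636,Y,.16],O); st('above')
r=manip.move_l([.636,Y,.046],v=.1,f_stop=6); st(r)
if not r:
    r=manip.move_l([.623,Y,.046],v=.03,f_stop=6); st(r)
    r=manip.move_l([.47,Y-.0023,.046],v=.045,f_stop=8); st(r)
T,S=eyes.camera('top'),eyes.camera('scene')
cv2.imwrite('pics/t3.png',np.hstack([T[90:290,170:410],S[190:390,170:430]])[:,:,::-1])
```

```text
above 9.7 [0.6356 0.1268 0.1595] [-0.3  0.   0.5]
False 10.99 [0.6366 0.1291 0.0468] [0.4 0.3 0.2]
False 11.57 [0.623  0.129  0.0461] [-0.4  1.1  0.5]
True 13.9 [0.5055 0.1272 0.0462] [0.1 0.2 1. ]
```

View pics/t3.png

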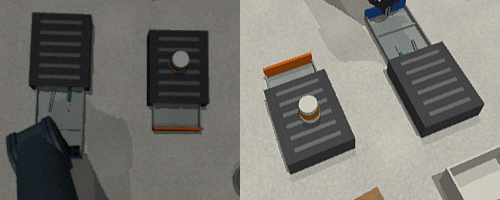

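The clean tray is out, with its instruments visible behind the bead. I'll pull gently once more to confirm the stop, then move off the lip, lift clear and check.

Run:
```python
from h import *
O=[np.pi,0,0.015]
def st(s): print(s,round(manip.current_time_s(),2),np.round(manip.current_ee_pos(),4),np.round(manip.current_force(),1))
p=manip.current_ee_pos()
r=manip.move_l([p[0]-.03,p[1],.046],v=.02,f_stop=10); st(r)
p=manip.current_ee_pos()
manip.move_l([p[0]+.018,p[1],.046],v=.05); st('off')
manip.move_l([p[0]+.018,p[1],.2],v=.12)
manip.move_ptp([.42,-.02,.25],O); st('clear')
T,S=eyes.camera('top'),eyes.camera('scene')
cv2.imwrite('pics/t4.png',np.hstack([T[90:290,170:410],S[190:390,170:430]])[:,:,::-1])
for c,roi in(('orange',(310,205,385,260)),('blue',(190,190,270,280))):
    P=lip('top',T,c,roi);print(c,len(P),P.min(0),P.max(0),plane('top',P.mean(0),.052).round(4))
```

```text
True 14.47 [0.5055 0.1277 0.0462] [ 0.5 -0.5  0.9]
off 14.97 [0.5235 0.1276 0.0458] [-0.3 -0.1  0.1]
clear 17.18 [ 0.4209 -0.019   0.25  ] [ 0.3 -0.2  0.4]
orange 112 [324. 217.] [372. 219.] [ 0.5739 -0.1975  0.052 ]
blue 120 [202. 245.] [250. 248.] [0.4895 0.1304 0.052 ]
```

View pics/t4.png

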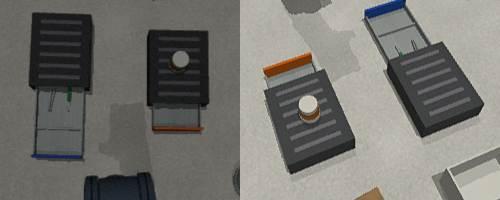

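The blue lip is at row 246 (x≈0.490), drawn 0.109 m out to its stop. The orange lip is still home at row 218, the instruments are in their trays, and the arm is clear.

```bash
python3 -c "
from cell import manip
manip.wait(.3); print(manip.hand_in())"
```

```text
the job is handed in; nothing more can be done
None
```

The used tray is pushed fully home and the clean tray is drawn out to its stop and released; the jar and visible instruments stayed in place, and the job was handed in at about 17.5 s.

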